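# Open the medicine carousel at the third stop and hold it

### The arm

A 6-joint arm with a two-finger parallel gripper is mounted at the origin on a cart in front of the work surface, level with it; the furniture and walls round the work are solid. World frame = base frame: x ahead of the robot, y to its left, z up, the work surface at z = 0. Lengths are in m, angles in rad, forces in N, time in s.
With the tool pointing down it reaches from about 0.375 to 0.975 m from the base axis. Payload 3.8 kg.
Tool frame: the origin (TCP) lies on the mounting face of the last link; the fingertips stand 173 mm ahead of it and the grasp point (between the pads) lies 155 mm ahead of it; z points along the fingers, y is the line along which they close (so a half turn about z gives the same grasp; the last joint's range is limited). The gripper opens to 85 mm and grips with 20 to 120 N. Pads are 22 mm wide; open, the fingers measure 114 mm over their backs; the gripper's body (76 mm by 85 mm) begins 54 mm behind the grasp point. The pads swing forward as they close: fully open they stand 13 mm farther back than shut.
Start: joints at [-1.188, 0.264, 1.604, -0, 1.274, -0.037], TCP at [0.275, -0.616, 0.405] pointing down, gripper open.
Joint ranges: [-2.63, 2.63], [-0.94, 2.18], [0.31, 2.57], [-1.31, 4.45], [0, 2.66], [-2.55, 2.55]. Speed limits (rad/s): [2.57, 2.57, 3.14, 3.14, 3.14, 3.14].

### API

Orientations are given as a unit quaternion [w, x, y, z].
In Python, from rig import bot gives the robot as it stands.
- The arm moves only by the tool move_arm, never from a script. Its argument "series" is a list of rows, each a list of 7 numbers: the turn, a rotation vector about the tool's x, y, z in degrees, then the shift along the tool's x, y, z in cm, then the finger opening in cm, from 0 to 8.54. A call has 1 to 12 rows; each row shifts and turns the commanded pose from where the row before left it, along the tool's axes as they then stand; what a row does not reach is not made up. A row lasts 1/12 s, in which the tool goes at most 41.7 mm and 7.16 degrees, less where a joint would pass 70% of its speed; a pose out of reach is approached as far as the arm can. A call with a gripper value outside its range is refused whole. The fingers move at their own pace and stop on an object; the grip force is fixed at half the most. Time passes only in rows, so rows that do not move let the fingers close. It gives the time, the measured TCP pose, the force, the opening and the grip force at its end, in the units of the state.
- bot.sense(): the state, without advancing time (a new reading comes with each control period).
- bot.read_camera(name): name is "side" or "top" or "wrist"; returns a dict with "image" (384x512x3 uint8, red, green, blue), "depth" (384x512 float32, m along the optical axis (not along the pixel's ray), 0 where there is no reading), "fovy" (degrees; the focal length in pixels is half the picture's height over the tangent of half this angle, whatever the lens; pixels are square), "cx", "cy" (the principal point, pixels), "k1" (the pictures are not rectified: a ray, as slopes to the right and down, at radius r is drawn at 1 + k1 r^2 times it, then the intrinsics apply), "R" (3x3) and "t" (3): a world point X has camera coordinates R X + t. Camera axes: x right, y down, z forward; pixel columns grow to the right and rows downward; lengths in m; the calibration is good to about 2 mm. A picture is of the moment at which its call begins.
- bot.close_job(): hands the job in; it is judged then, once.
Trained networks look in a picture, given as the dict that the camera call returned (one of the last four; its "shot" number tells which), for a name from the list of things; names that differ only in an ending like _2 or _b are one class to them, and where a whole thing is asked for, a point or a joint stands for the part that bears it (a point fixed in the world has none). Each returns a list of dicts, best first, with "confidence" (0 to 1); they miss things now and then, are a little off and sometimes report something else, mostly with a low value. They report only what shows in the picture. A call takes as long as a camera call.
- bot.look_for(name, picture): "point" ([row, column] in pixels, amid what is visible of it).
- bot.mark_of(name, picture): "point" ([row, column] in pixels: a listed point, or the origin of a listed thing).
The state is a dict: "time": time; "qpos": joint angles; "qd": joint speeds; "joint_efforts": joint torques, N m; "ee_pos": TCP position; "eef_rot": TCP orientation; "contact_force": force on the tool from outside, world axes, zero at the start; "torque": the same for the moment, N m; "finger_gap": opening from 0.0 (shut) to 1.0 (fully open); "finger_force": force on a finger pad.
Only numpy, scipy, OpenCV 4.12 (cv2) and the standard library are available. Lean on these libraries where they do the work, as an engineer would, in place of code of your own. Each camera call takes 0.05 s, during which the arm holds its last target. There are 200 camera calls.

### The job

The weekly medicine carousel has seven compartments on each side of its closed sector, and today's doses are in the third compartment of each side; see through the clear cover which of the two holds the red capsule. Grip the knob and turn it towards that side, counting the clicks, until the window in the cover stands over the red capsule at the third click: do not turn to the other side and do not run past the third stop. The cover springs shut when it is let go, so finish while still gripping the knob and holding it at that stop; leave the bottle, the tin and the mug where they are.

Things in the scene. Friction and masses are not known exactly. Their poses are not given: they have to be found in the camera images.
- carousel: medicine carousel: fixed round white tray, 161 mm across, 29 mm high, under a clear turning cover. Origin: centre of its underside, on the knob's axis; z up. 15 sectors of 24 deg: the closed one (black rim mark) at its own -x, towards the robot; then 7 compartments with blue floors counterclockwise from above (right-hand side) and 7 with yellow floors clockwise (left-hand side)
- cover (a joint): angle of cover and knob, rad: 0 = closed (start), + = counterclockwise from above (blue side), - = clockwise (yellow side). A plunger clicks into a notch every 0.419 rad; third stops at +-1.257. A spring drives it back to 0 from every stop. Its torque is about level between notches and steps up by 0.08 to 0.1 N m on leaving each: 0.05 from closed, 0.13 from the first, 0.22 from the second
- knob_grip (a point): on the knob's vertical axis, 60 mm above the counter: where to grip the dark grey bar on the white hub. The bar is 46 mm long, 15 mm thick and stands 40 to 72 mm above the counter. The frame turns with the cover: the bar lies along its x, the fingers close along its y; its -x end (white line) points to the window
- window (a point): middle of the window in the cover (green frame, one sector wide), 56 mm from the axis, on the cover's top 31 mm above the counter; turns with the cover. When closed it stands over the closed sector
- right_third (a point): fixed: floor of the third compartment counterclockwise from the closed sector (blue, right-hand side), 56 mm from the axis; the window is over it at cover = +1.257. The first two compartments on each side are empty, the later ones hold fixed white tablets
- left_third (a point): fixed on the tray: floor of the third compartment clockwise from the closed sector (yellow, left-hand side), 56 mm from the axis; the window stands over it at cover = -1.257
- red_capsule: a red medicine capsule, 20 mm long and 8.6 mm thick, lying loose in the third compartment of one side, under the cover. Origin: under its middle
- white_tablet: a round white tablet, 13 mm across and 5.5 mm high, lying loose in the third compartment of the other side. Origin: under its middle
- pill_bottle: bystander: white pill bottle, 48 mm across, 86 mm high, standing loose beside the carousel. Origin: centre of its underside
- round_tin: bystander: pale round tin, 56 mm across, 28 mm high, standing loose beside the carousel. Origin: centre of its underside
- mug: bystander: white mug with green dots, 78 mm across, 93 mm high, standing loose farther to the right. Origin: centre of its underside

How it is judged:
On the way, in this order (a step that is already met when the one before it is completed fails the run):
1. the gripped knob is turned to the first stop on the red capsule's side (contact force between the fingers and cover above 1 N and ((horizontal distance between red_capsule and right_third below 0.02 m and value of joint cover between 0.3 and 0.54 rad) or (horizontal distance between red_capsule and left_third below 0.02 m and value of joint cover between -0.54 and -0.3 rad))), for 0.02 s.
2. then to the second stop (contact force between the fingers and cover above 1 N and ((horizontal distance between red_capsule and right_third below 0.02 m and value of joint cover between 0.72 and 0.96 rad) or (horizontal distance between red_capsule and left_third below 0.02 m and value of joint cover between -0.96 and -0.72 rad))), for 0.02 s.
At the end, for the whole second after the job is handed in: The window stands within 7 mm (about 7 deg) of the middle of the third compartment that holds the red capsule, the cover is at rest, the fingers still press on the knob (more than 2 N) and hold it there against its spring, and the bottle, tin and mug are within 15 mm of where they stood (contact force between the fingers and cover above 2 N and velocity of joint cover between -0.1 and 0.1 rad/s and distance of each of pill_bottle, round_tin, mug from where it was at the start of the episode below 0.015 m and ((horizontal distance between red_capsule and right_third below 0.02 m and horizontal distance between window and right_third below 0.007 m) or (horizontal distance between red_capsule and left_third below 0.02 m and horizontal distance between window and left_third below 0.007 m))); the arm keeps its last pose, push and grip.
It fails at once if the cover is turned more than half a click towards the side without the red capsule ((horizontal distance between red_capsule and right_third below 0.02 m and value of joint cover below -0.21 rad) or (horizontal distance between red_capsule and left_third below 0.02 m and value of joint cover above 0.21 rad)).
It fails at once if the cover is turned past the third stop by half a click (value of joint cover above 1.467 rad or value of joint cover below -1.467 rad).
It fails at once if the bottle, tin or mug is pushed away (distance of any of pill_bottle, round_tin, mug from where it was at the start of the episode above 0.02 m).
It also fails if it takes over 48 s, if anything falls off the work surface, if the arm or the gripper's body presses on something with over 40 N, if the wrist force passes 120 N, or if a joint passes its speed limit or range.

## Working session

There is one attempt and no reset: what is moved stays moved. The work goes in short steps, Python scripts to look and compute and a tool call to move; the robot and the scene stay as the last step left them, time stands still between calls to the robot, and variables do not carry over. Pictures are saved under pics/ and viewed, at most 10 in all, crops included, and the job is handed in when it is done.

Besides the shell and the picture viewer there is one more tool, called after ">>>" by a JSON object that holds its "name" and its "arguments", one argument or row to a line. move_arm: Moves the arm, as the interface text tells. Its arguments: {"type":"object","properties":{"series":{"type":"array"}},"required":["series"]}

```bash
mkdir -p pics; cat > h.py <<'E'
import numpy as np, cv2
from rig import bot
def ray(p,rc):
    f=p["image"].shape[0]/2/np.tan(np.radians(p["fovy"])/2)
    d=np.array([(rc[1]-p["cx"])/f,(rc[0]-p["cy"])/f]); u=d.copy()
    for _ in range(20): u=d/(1+p["k1"]*(u@u))
    R=np.array(p["R"]);t=np.array(p["t"])
    v=R.T@np.array([u[0],u[1],1]); return -R.T@t, v
def at_z(p,rc,z):
    o,v=ray(p,rc); return o+v*(z-o[2])/v[2]
def by_depth(p,rc):
    r,c=int(round(rc[0])),int(round(rc[1])); w=p["depth"][r-1:r+2,c-1:c+2]; w=w[w>0]
    o,v=ray(p,rc); return o+v*np.median(w) if len(w) else None
def tri(obs):
    A=np.zeros((3,3));b=np.zeros(3)
    for p,rc in obs:
        o,v=ray(p,rc); v=v/np.linalg.norm(v); M=np.eye(3)-np.outer(v,v); A+=M;b+=M@o
    return np.linalg.solve(A,b)
E
python3 - <<'E'
from h import *
np.set_printoptions(precision=4,suppress=True)
P={n:bot.read_camera(n) for n in ("side","top","wrist")}
for n,p in P.items(): cv2.imwrite(f"pics/a_{n}.png",p["image"][:,:,::-1])
obs={}
for k in ["carousel","knob_grip","window","right_third","left_third","red_capsule","white_tablet","pill_bottle","round_tin","mug"]:
    for n,p in P.items():
        m=bot.mark_of(k,p)
        if m:
            rc=m[0]["point"]; print(k,n,np.round(rc,1),round(m[0]["confidence"],2),by_depth(p,rc))
            if m[0]["confidence"]>.4: obs.setdefault(k,[]).append((p,rc))
    if len(obs.get(k,[]))>1: print("  TRI",k,tri(obs[k]))
s=bot.sense(); print(s)
cv2.imwrite("pics/a_st.png",cv2.resize(np.hstack([P["side"]["image"],P["top"]["image"]])[:,:,::-1],(800,300)))
E
```

```text
carousel side [248.6 297.3] 0.97 [0.53   0.124  0.0294]
carousel top [230.1 205.4] 0.62 [0.5231 0.0676 0.0723]
  TRI carousel [ 0.5299  0.0768 -0.0005]
knob_grip side [222.9 298. ] 0.79 [0.531  0.0812 0.0664]
knob_grip top [225.2 205. ] 0.82 [0.5346 0.0702 0.0718]
  TRI knob_grip [0.5333 0.0716 0.0615]
window side [236.6 321.7] 0.84 [0.4766 0.0588 0.0234]
window top [252.3 207.8] 0.74 [0.4747 0.0601 0.0277]
  TRI window [0.4758 0.0604 0.0242]
right_third side [234.5 305.4] 0.65 [0.5136 0.081  0.039 ]
right_third top [238.6 228. ] 0.78 [0.5132 0.0151 0.0315]
  TRI right_third [0.5134 0.0173 0.0022]
left_third side [259.3 307.5] 0.68 [0.5088 0.1502 0.0224]
left_third top [234.9 185.5] 0.78 [0.5101 0.1196 0.0316]
  TRI left_third [0.5099 0.1244 0.0054]
red_capsule top [231.6 207.2] 0.21 [0.5203 0.0632 0.0701]
pill_bottle side [227.2 252.2] 0.7 [0.6381 0.0076 0.0071]
pill_bottle top [190.1 248. ] 0.71 [ 0.6269 -0.0212  0.0864]
  TRI pill_bottle [ 0.6442 -0.0183 -0.007 ]
round_tin side [218.5 293.1] 0.73 [ 0.5417 -0.0205  0.0223]
round_tin top [230.7 253.9] 0.75 [ 0.54   -0.0454  0.0279]
  TRI round_tin [ 0.5419 -0.0453  0.0092]
mug side [219.4 293.3] 0.73 [0.5414 0.0682 0.0672]
mug top [246.1 346.2] 0.93 [ 0.5207 -0.2606  0.0898]
  TRI mug [ 0.5422 -0.3115 -0.135 ]
{'time': 1.65, 'qpos': array([-1.1879,  0.2639,  1.604 ,  0.    ,  1.2737, -0.0369]), 'qd': array([ 0.0009, -0.0001,  0.0017,  0.0008, -0.0001,  0.0016]), 'joint_efforts': array([ -0.0008, -51.5049, -36.7708,  -0.    ,   0.0012,   0.    ]), 'ee_pos': array([ 0.2751, -0.6164,  0.4047]), 'eef_rot': array([-0.    ,  0.9781,  0.2084,  0.    ]), 'contact_force': array([ 0.3869,  0.4337, -0.9658]), 'torque': array([ 0.0489,  0.0262, -0.015 ]), 'finger_force': 0.0, 'finger_gap': 1.0010377492903157}
```

View pics/a_top.png

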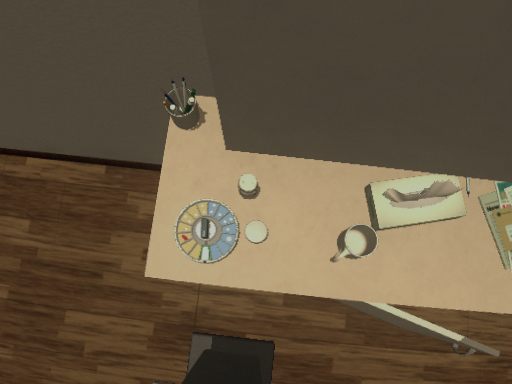

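View pics/a_side.png

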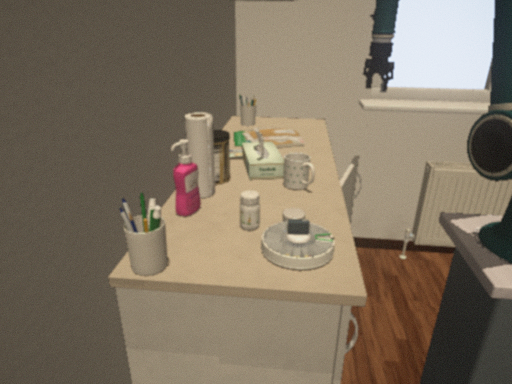

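Red capsule shows at about (237,186) in the top picture, on the yellow (left) side. The knob is at about (229,205) and the window at about (252,206). I'll move over it for a wrist view.

>>> {"name": "move_arm", "arguments": {
  "series": [
    [0,0,0,2.57,-2.62,0,8.5],
    [0,0,0,2.57,-2.62,0,8.5],
    [0,0,0,2.57,-2.62,0,8.5],
    [0,0,0,2.57,-2.62,0,8.5],
    [0,0,0,2.57,-2.62,0,8.5],
    [0,0,0,2.57,-2.62,0,8.5],
    [0,0,0,2.57,-2.62,0,8.5],
    [0,0,0,2.57,-2.62,0,8.5],
    [0,0,0,2.57,-2.62,0,8.5],
    [0,0,0,2.57,-2.62,0,8.5]
  ]
}}

```text
time: 2.48
ee_pos: [0.4032, -0.2707, 0.405]
eef_rot: [0.0, 0.978, 0.208, 0.0]
contact_force: [0.3, 0.1, 0.6]
finger_gap: 0.999
finger_force: 0.0
```

>>> {"name": "move_arm", "arguments": {
  "series": [
    [0,0,0,2.57,-2.62,0,8.5],
    [0,0,0,2.57,-2.62,0,8.5],
    [0,0,0,2.57,-2.62,0,8.5],
    [0,0,0,2.57,-2.62,0,8.5],
    [0,0,0,2.57,-2.62,0,8.5],
    [0,0,0,2.57,-2.62,0,8.5],
    [0,0,0,2.57,-2.62,0,8.5],
    [0,0,0,2.57,-2.62,0,8.5],
    [0,0,0,2.57,-2.62,0,8.5],
    [0,0,0,2.57,-2.62,0,8.5]
  ]
}}

```text
time: 3.32
ee_pos: [0.5311, 0.0735, 0.405]
eef_rot: [0.0, 0.978, 0.209, 0.0]
contact_force: [0.4, -0.4, 0.6]
finger_gap: 0.996
finger_force: 0.0
```

>>> {"name": "move_arm", "arguments": {
  "series": [
    [0,0,-6.7,0,0,0,8.5],
    [0,0,-6.7,0,0,0,8.5],
    [0,0,-6.7,0,0,0,8.5],
    [0,0,-6.7,0,0,0,8.5],
    [0,0,-6.7,0,0,0,8.5],
    [0,0,-6.7,0,0,0,8.5],
    [0,0,-6.7,0,0,0,8.5],
    [0,0,-6.7,0,0,0,8.5],
    [0,0,-6.7,0,0,0,8.5],
    [0,0,-6.7,0,0,0,8.5],
    [0,0,-6.7,0,0,0,8.5],
    [0,0,-6.7,0,0,0,8.5]
  ]
}}

```text
time: 4.32
ee_pos: [0.5309, 0.0716, 0.4048]
eef_rot: [0.0, 0.61, 0.792, 0.0]
contact_force: [-0.1, 0.3, -0.4]
finger_gap: 1.002
finger_force: 0.0
```

>>> {"name": "move_arm", "arguments": {
  "series": [
    [0,0,-6.7,0,0,0,8.5],
    [0,0,-6.7,0,0,0,8.5],
    [0,0,-6.7,0,0,0,8.5],
    [0,0,-6.7,0,0,0,8.5],
    [0,0,-6.7,0,0,0,8.5],
    [0,0,-6.7,0,0,0,8.5],
    [0,0,-6.7,0,0,0,8.5],
    [0,0,-6.7,0,0,0,8.5],
    [0,0,-6.7,0,0,0,8.5],
    [0,0,-6.7,0,0,0,8.5],
    [0,0,-6.7,0,0,0,8.5],
    [0,0,-6.7,0,0,0,8.5],
    [0,0,0,0,0,0,8.5]
  ]
}}

```text
schema error: expected 1 to 12 rows
```

```bash
cat > m.py <<'E'
from h import *
import sys,pickle,os
np.set_printoptions(precision=4,suppress=True)
p=bot.read_camera("wrist"); cv2.imwrite(f"pics/{sys.argv[1]}.png",p["image"][:,:,::-1])
f="obs.pkl"; O=pickle.load(open(f,"rb")) if os.path.exists(f) else {}
q={k:p[k] for k in p if k not in("depth",)}
for k in ["carousel","knob_grip","window","right_third","left_third","red_capsule","white_tablet"]:
    m=bot.mark_of(k,p)
    if m:
        rc=m[0]["point"]; print(k,np.round(rc,1),round(m[0]["confidence"],2),by_depth(p,rc))
        if m[0]["confidence"]>.4: O.setdefault(k,[]).append((q,rc))
    if len(O.get(k,[]))>1: print("  TRI",tri(O[k]))
pickle.dump(O,open(f,"wb"))
print("cam",-np.array(p["R"]).T@p["t"]); s=bot.sense(); print(s["time"],s["ee_pos"],s["eef_rot"],s["qpos"])
E
python3 m.py w1
```

```text
carousel [162.2 256.6] 0.84 [0.5255 0.0829 0.0543]
knob_grip [169.2 260.7] 0.7 [0.5305 0.0805 0.0735]
window [159.  208.3] 0.98 [0.4717 0.0676 0.0272]
right_third [202.3 234.7] 0.89 [0.5134 0.0263 0.0327]
left_third [112.6 252.8] 0.65 [0.5084 0.131  0.0328]
white_tablet [169.4 261.3] 0.17 [0.5312 0.0805 0.0736]
cam [0.5134 0.14   0.3758]
4.7167 [0.5309 0.0716 0.4047] [0.     0.6131 0.79   0.    ] [ 0.0876 -0.0001  1.9009  0.      1.2407 -0.1633]
```

View pics/w1.png

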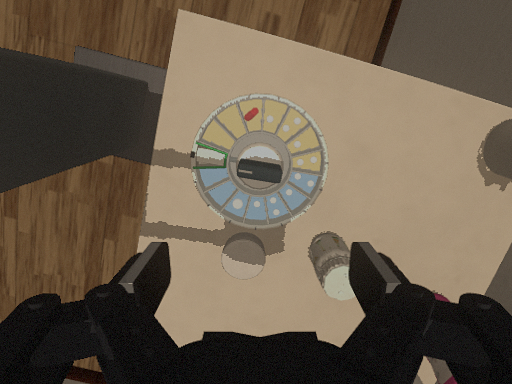

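>>> {"name": "move_arm", "arguments": {
  "series": [
    [0,0,-6.7,0,0,0,8.5],
    [0,0,-6.7,0,0,0,8.5],
    [0,0,-6.7,0,0,0,8.5],
    [0,0,-6.7,0,0,0,8.5],
    [0,0,-6.7,0,0,0,8.5],
    [0,0,-6.7,0,0,0,8.5],
    [0,0,-6.7,0,0,0,8.5],
    [0,0,-6.7,0,0,0,8.5],
    [0,0,-6.7,0,0,0,8.5],
    [0,0,-6.7,0,0,0,8.5],
    [0,0,-6.7,0,0,0,8.5],
    [0,0,-6.7,0,0,0,8.5]
  ]
}}

```text
time: 5.72
ee_pos: [0.5309, 0.0716, 0.4047]
eef_rot: [0.0, -0.045, 0.999, 0.0]
contact_force: [-0.5, 0.1, -0.6]
finger_gap: 0.995
finger_force: 0.0
```

>>> {"name": "move_arm", "arguments": {
  "series": [
    [0,0,0,0,0,0,8.5],
    [0,0,0,0,0,0,8.5]
  ]
}}

```text
time: 5.88
ee_pos: [0.5309, 0.0716, 0.4047]
eef_rot: [0.0, -0.04, 0.999, -0.0]
contact_force: [-0.7, -0.1, -0.1]
finger_gap: 0.995
finger_force: 0.0
```

```bash
python3 m.py w2
```

```text
carousel [161.4 260.8] 0.91 [0.5152 0.0728 0.0742]
  TRI [0.5273 0.0742 0.0053]
knob_grip [173.7 262.6] 0.93 [0.5276 0.0757 0.0736]
  TRI [0.5319 0.0764 0.0533]
window [117.8 262.9] 0.58 [0.4745 0.072  0.0266]
  TRI [0.4739 0.0716 0.0464]
right_third [150.5 216.9] 0.67 [0.5141 0.0235 0.0331]
  TRI [0.5143 0.0232 0.0256]
left_third [149.5 306.1] 0.73 [0.5048 0.1231 0.0332]
  TRI [ 0.5086  0.1295 -0.0024]
white_tablet [162.5 164.5] 0.72 [ 0.5333 -0.0367  0.0291]
cam [0.4616 0.0669 0.3756]
6.2833 [0.5309 0.0716 0.4047] [ 0.     -0.042   0.9991  0.    ] [ 0.0876 -0.0001  1.9009  0.      1.2408 -1.5672]
```

View pics/w2.png

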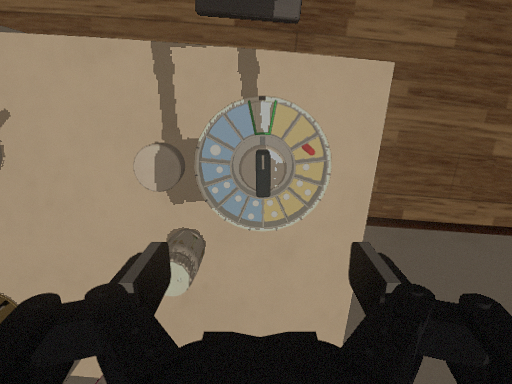

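Both wrist views show the red capsule on yellow: (115,251) in w1 and (150,308) in w2. The window and bar line face the robot. I'll refine the axis and bar angle from the pixels.

```bash
cat > bar.py <<'E'
from h import *
import pickle
np.set_printoptions(precision=4,suppress=True)
def bar(p,c,z=.072):
    g=p["image"].max(2); w=np.zeros_like(g); r0,c0=c; w[r0-32:r0+32,c0-32:c0+32]=1
    m=((g<60)&(w>0)).astype(np.uint8); m=cv2.morphologyEx(m,cv2.MORPH_OPEN,np.ones((3,3)))
    n,l,s,ce=cv2.connectedComponentsWithStats(m); k=1+np.argmax(s[1:,4])
    q=cv2.findContours((l==k).astype(np.uint8),0,1)[0][0][:,0,:]
    X=np.array([at_z(p,(b,a),z)[:2] for a,b in q],dtype=np.float32)
    (cx,cy),(w_,h_),a=cv2.minAreaRect(X*1000)
    if h_>w_: a+=90
    return (cx,cy),(w_,h_),a
if __name__=="__main__":
    O=pickle.load(open("obs.pkl","rb"))
    P=[O["window"][0][0],O["window"][1][0]]
    print(bar(P[0],(169,260)),bar(P[1],(173,263)))
    for p,c,rim in((P[0],0,(160.5,259.7)),(P[1],1,(163.2,262.5))): print("rim",at_z(p,rim,.027), "win",at_z(p,O["window"][c][1],.031))
    print("tri",tri([(P[0],(160.5,259.7)),(P[1],(163.2,262.5))]))
    # capsule / closed mark
    print(at_z(P[0],(114,251),.01),at_z(P[1],(150,308),.01),"mark",at_z(P[0],(154,192.5),.029),at_z(P[1],(98,262.5),.029))
E
python3 bar.py
```

```text
((528.8776245117188, 84.78392028808594), (41.53556823730469, 6.018675804138184), 3.40466570854187) ((527.7513427734375, 75.64608001708984), (47.69629669189453, 13.450227737426758), 4.664053440093994)
rim [0.5294 0.0809 0.027 ] win [0.4722 0.0683 0.031 ]
rim [0.5255 0.0759 0.027 ] win [0.4744 0.0719 0.031 ]
tri [0.5305 0.0765 0.0001]
[0.5064 0.1283 0.01  ] [0.5082 0.1293 0.01  ] mark [0.4533 0.069  0.029 ] [0.4535 0.0698 0.029 ]
```

>>> {"name": "move_arm", "arguments": {
  "series": [
    [0,0,0,0,0.4,2,8.5],
    [0,0,0,0,0,2,8.5],
    [0,0,0,0,0,2,8.5],
    [0,0,0,0,0,2,8.5],
    [0,0,0,0,0,2,8.5],
    [0,0,0,0,0,0,8.5],
    [0,0,0,0,0,0,8.5]
  ]
}}

```text
time: 6.87
ee_pos: [0.53, 0.0755, 0.3036]
eef_rot: [-0.002, -0.042, 0.999, -0.0]
contact_force: [-0.3, -0.5, 0.4]
finger_gap: 0.996
finger_force: 0.0
```

```bash
python3 m.py w3; python3 - <<'E'
from h import *
from bar import bar
p=bot.read_camera("wrist"); m=bot.mark_of("knob_grip",p)[0]["point"]
for z in(.07,.072): print(bar(p,(int(m[0]),int(m[1])),z))
E
```

```text
carousel [185.2 257.3] 0.61 [0.512  0.0736 0.074 ]
  TRI [0.5273 0.0746 0.0103]
knob_grip [203.6 259.2] 0.85 [0.525 0.076 0.074]
  TRI [0.5318 0.0764 0.053 ]
window [127.2 257.2] 0.56 [0.4766 0.0703 0.0268]
  TRI [0.4744 0.0712 0.0467]
right_third [170.3 195.9] 0.6 [0.5142 0.0239 0.0335]
  TRI [0.5145 0.0236 0.0287]
left_third [166.4 315.8] 0.65 [0.503  0.1197 0.0332]
  TRI [ 0.5091  0.1291 -0.006 ]
cam [0.4606 0.0706 0.2747]
7.2667 [0.5309 0.0756 0.3057] [ 0.0009 -0.0423  0.9991  0.    ] [ 0.095   0.0867  2.0027 -0.      1.0504 -1.5604]
((528.3037109375, 75.4844970703125), (47.02786636352539, 14.103605270385742), 5.3313517570495605)
((527.6592407226562, 75.43770599365234), (46.57255935668945, 13.96703815460205), 5.331362247467041)
```

View pics/w3.png

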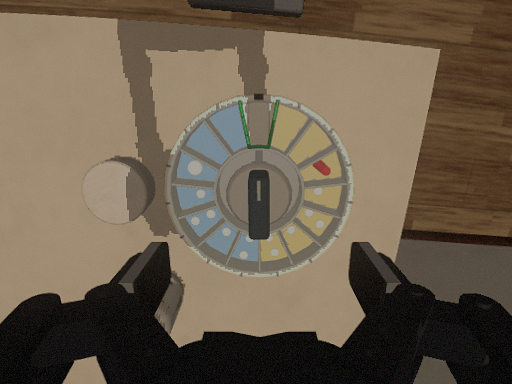

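The bar lies upright in the picture, centred at about (205,259). That puts it at (0.529, 0.0755), 5° yaw, which matches the tool. Next I descend and grip.

>>> {"name": "move_arm", "arguments": {
  "series": [
    [0,0,0,0.1,0,1.9,8.5],
    [0,0,0,0,0,2,8.5],
    [0,0,0,0,0,2,8.5],
    [0,0,0,0,0,1.5,8.5],
    [0,0,0,0,0,1,8.5],
    [0,0,0,0,0,0.4,8.5],
    [0,0,0,0,0,0,8.5],
    [0,0,0,0,0,0,4],
    [0,0,0,0,0,0,4],
    [0,0,0,0,0,0,3],
    [0,0,0,0,0,0,2.4],
    [0,0,0,0,0,0,2.2]
  ]
}}

```text
time: 8.37
ee_pos: [0.5299, 0.0756, 0.2174]
eef_rot: [0.001, -0.042, 0.999, 0.0]
contact_force: [0.2, -0.3, 0.1]
finger_gap: 0.294
finger_force: 0.0
```

>>> {"name": "move_arm", "arguments": {
  "series": [
    [0,0,0,0,0,0,2],
    [0,0,0,0,0,0,1.8],
    [0,0,0,0,0,0,1.6],
    [0,0,0,0,0,0,1.4],
    [0,0,0,0,0,0,0.5],
    [0,0,0,0,0,0,0],
    [0,0,0,0,0,0,0],
    [0,0,0,0,0,0,0]
  ]
}}

```text
time: 9.03
ee_pos: [0.5297, 0.0751, 0.217]
eef_rot: [0.0, -0.042, 0.999, -0.0]
contact_force: [-1.9, -4.9, 4.8]
finger_gap: 0.166
finger_force: 59.5
```

```bash
python3 m.py w4 | tail -1; python3 -c "
from rig import bot;s=bot.sense();print(s['finger_gap']*8.54,s['finger_force'],s['contact_force'],s['torque'])"
```

```text
9.4333 [0.5297 0.0751 0.217 ] [ 0.     -0.0424  0.9991 -0.0004] [ 0.0946  0.1959  2.0678 -0.001   0.8779 -1.5605]
1.406612064494591 59.51864182949066 [-1.920722   -4.78563821  5.57470081] [-0.81010469  0.24500952  0.01981485]
```

View pics/w4.png

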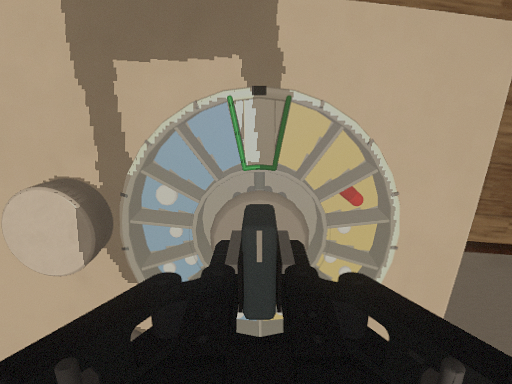

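The grip is good: the fingers hold the bar at about (255,260) and the red capsule at (195,352) is on the clockwise side. Turning clockwise is positive about tool z.

>>> {"name": "move_arm", "arguments": {
  "series": [
    [0,0,2.4,0,0,0,0],
    [0,0,2.4,0,0,0,0],
    [0,0,2.4,0,0,0,0],
    [0,0,2.4,0,0,0,0],
    [0,0,2.4,0,0,0,0],
    [0,0,2.4,0,0,0,0],
    [0,0,2.4,0,0,0,0],
    [0,0,2.4,0,0,0,0],
    [0,0,2.4,0,0,0,0],
    [0,0,2.4,0,0,0,0],
    [0,0,0,0,0,0,0],
    [0,0,0,0,0,0,0]
  ]
}}

```text
time: 10.43
ee_pos: [0.5297, 0.0752, 0.217]
eef_rot: [0.0, 0.166, 0.986, -0.0]
contact_force: [-1.4, -4.9, 4.3]
finger_gap: 0.165
finger_force: 59.5
```

```bash
python3 m.py w5 | tail -1; python3 -c "
from rig import bot;s=bot.sense();print(s['finger_gap']*8.54,s['finger_force'],s['contact_force'],s['torque'])"
```

```text
10.8333 [0.5297 0.0752 0.217 ] [ 0.0002  0.1662  0.9861 -0.0003] [ 0.0947  0.1958  2.0677 -0.0009  0.8778 -1.1416]
1.3924751647263645 59.50758755207062 [-0.52657172 -5.58110174  5.22306273] [-0.72937132  0.20263663  0.11021664]
```

View pics/w5.png

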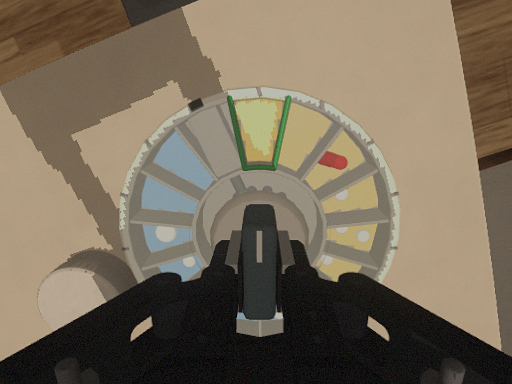

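The window (130,260) now stands over the first yellow compartment, nothing has slipped, and the red capsule (160,335) is two sectors further on. Two more clicks.

>>> {"name": "move_arm", "arguments": {
  "series": [
    [0,0,2.4,0,0,0,0],
    [0,0,2.4,0,0,0,0],
    [0,0,2.4,0,0,0,0],
    [0,0,2.4,0,0,0,0],
    [0,0,2.4,0,0,0,0],
    [0,0,2.4,0,0,0,0],
    [0,0,2.4,0,0,0,0],
    [0,0,2.4,0,0,0,0],
    [0,0,2.4,0,0,0,0],
    [0,0,2.4,0,0,0,0],
    [0,0,0,0,0,0,0],
    [0,0,0,0,0,0,0]
  ]
}}

```text
time: 11.83
ee_pos: [0.5297, 0.0752, 0.217]
eef_rot: [0.0, 0.367, 0.93, -0.0]
contact_force: [-2.3, -5.4, 5.2]
finger_gap: 0.163
finger_force: 59.6
```

>>> {"name": "move_arm", "arguments": {
  "series": [
    [0,0,2.4,0,0,0,0],
    [0,0,2.4,0,0,0,0],
    [0,0,2.4,0,0,0,0],
    [0,0,2.4,0,0,0,0],
    [0,0,2.4,0,0,0,0],
    [0,0,2.4,0,0,0,0],
    [0,0,2.4,0,0,0,0],
    [0,0,2.4,0,0,0,0],
    [0,0,2.4,0,0,0,0],
    [0,0,2.4,0,0,0,0],
    [0,0,0,0,0,0,0],
    [0,0,0,0,0,0,0]
  ]
}}

```text
time: 12.83
ee_pos: [0.5297, 0.0753, 0.217]
eef_rot: [0.0, 0.552, 0.834, -0.0]
contact_force: [-0.8, -5.2, 5.5]
finger_gap: 0.167
finger_force: 59.5
```

```bash
python3 m.py w6 | tail -1; python3 -c "
from rig import bot;s=bot.sense();print(s['finger_gap']*8.54,s['finger_force'],s['contact_force'],s['torque'])"
```

```text
13.2333 [0.5298 0.0753 0.217 ] [ 0.0004  0.5523  0.8336 -0.0002] [ 0.0948  0.1959  2.0677 -0.0009  0.8776 -0.3051]
1.44725444510288 59.545156359672546 [-0.26178911 -4.31839707  5.66461495] [-0.74058869  0.19038206  0.21728335]
```

View pics/w6.png

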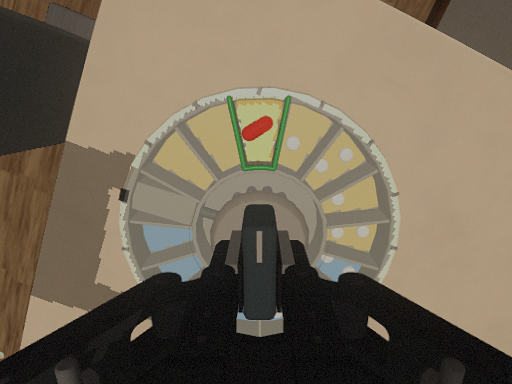

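The window stands squarely over the red capsule (128,258), with its frame on the compartment dividers. The tool has turned 72° and the grip is firm, so I'm handing in.

```bash
python3 -c "
from rig import bot;print(bot.close_job())"
```

```text
the job is handed in; nothing more can be done
None
```

The knob was turned three clicks clockwise (72°) towards the yellow side and is still gripped there with the window over the red capsule; I handed the job in, but no verdict came back.

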